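# Demagnetise the blue screwdriver: into the well, then hold the lever at its third click

## Robot

A 7-joint arm with a two-finger parallel gripper is mounted at the origin on the work surface. World frame = base frame: x ahead of the robot, y to its left, z up, the work surface at z = 0. Lengths are in m, angles in rad, forces in N, time in s.
With the tool pointing down it reaches from about 0.4 to 0.85 m from the base axis. Payload 6.9 kg.
Tool frame: the origin (TCP) lies at the very end of the fingers, on their centre line; the grasp point (between the pads) lies 19 mm behind it; z points along the fingers, y is the direction in which the jaws open and shut (so a half turn about z gives the same grasp; the last joint's range is limited). The gripper opens to 85 mm and grips with 20 to 120 N. Pads are 22 mm wide; open, the fingers measure 114 mm over their backs; the gripper's body (76 mm by 85 mm) begins 54 mm behind the grasp point. The pads swing forward as they close: fully open they stand 13 mm farther back than shut.
Start: joints at [1.286, 0.507, -0.238, 1.5, 0.126, 1.149, -0.155], TCP at [0.238, -0.578, 0.231] pointing down, gripper open.
Joint ranges: [-3.08, 3.08], [-0.24, 2.05], [-1.43, 1.35], [0, 2.5], [-1.52, 4.66], [0.17, 1.96], [-2.89, 2.89]. Speed limits (rad/s): [2.39, 2.39, 3.14, 3.14, 3.14, 3.14, 3.14].

## Interface

Orientations are given as a rotation vector (axis times angle).
In Python, from cell import * gives the robot as it stands. The module is installed in compiled form; this text tells all that it offers.
- The arm moves only by the shell command python3 -m inch 'ROWS' [FORCE]. ROWS is JSON, a list of rows, each a list of 7 numbers: the opening, from -1 (shut) to 1 (fully open), then the shift along the tool's x, y, z in m, then the turn, a rotation vector about the tool's x, y, z in rad. A call has 1 to 5 rows; each row shifts and turns the commanded pose from where the row before left it, along the tool's axes as they then stand; what a row does not reach is not made up. A row lasts 1/10 s, in which the tool goes at most 50 mm and 8.59 degrees, less where a joint would pass 70% of its speed; a pose out of reach is approached as far as the arm can. A call with a gripper value outside its range is refused whole. The fingers move at their own pace and stop on an object; FORCE is the grip in N (left out, the last holds). Time passes only in rows, so rows that do not move let the fingers close. It gives the time, the measured TCP pose, the force and the opening at its end, in the units of the state.
- get_state(): the state, without advancing time (a new reading comes with each control period).
- grab_frame(name): name is "scene" or "top" or "wrist"; returns the picture (420x560x3 uint8, blue, green, red); there is no depth.
- camera_info(name): a dict with "fx", "fy", "cx", "cy" (pixels), "R" (3x3) and "t" (3): a world point X has camera coordinates R X + t. Camera axes: x right, y down, z forward; pixel columns grow to the right and rows downward; lengths in m; the calibration is good to about 2 mm. The wrist camera is an equidistant fisheye: a pixel r from the principal point sees the ray r / f radians off the axis. A picture is of the moment at which its call begins: read the wrist's pose just before it. camera_info takes no time and is no camera call; for the wrist camera it gives the pose at the moment of the call.
- hand_in(): hands the job in, once; it reports no verdict.
The state is a dict: "time_s": time; "joint_pos": joint angles; "joint_velocities": joint speeds; "joint_torque": joint torques, N m; "ee_pos": TCP position; "ee_rot": TCP orientation; "ft_force": force on the tool from outside, world axes, zero at the start; "torque": the same for the moment, N m; "width": opening from 0.0 (shut) to 1.0 (fully open).
Only numpy, scipy, OpenCV 4.12 (cv2) and the standard library are available. Lean on these libraries where they do the work, as an engineer would, in place of code of your own. Each camera call takes 0.05 s, during which the arm holds its last target. There are 200 camera calls.

## Task

Demagnetise the blue-handled screwdriver: take it out of the wooden stand, drop it tip-down all the way into the well of the grey demagnetiser and let go of it. Only then press the unit's spring-return lever down, past its first two clicks to the third and last, and finish while holding it down there with the fingers, without letting go at the end. Leave the other two screwdrivers in the stand, and the glass dish and brass weight where they are.

Things in the scene. Friction and masses are not known exactly. Their poses are not given: they have to be found in the camera images.
- blue_handle (a point): centre of the blue handle of the screwdriver to demagnetise, which is 140 mm long, about 45 g, and stands tip-down in one of the holes of the stand. From the tip up: steel shaft 6 mm thick and 70 mm long (the first 10 mm taper from 3.6 mm), blue cylindrical handle 13 mm thick from 70 to 130 mm, bare metal cap 10 mm thick to 140 mm. This point is 100 mm above the tip, 108 mm above the bench at the start: where to grip it; z axis up along the tool
- blue_tip (a point): tip (lower end) of the blue screwdriver; z axis up along the screwdriver
- red_handle (a point): handle centre of the red-handled screwdriver, same shape and size, in another hole of the stand; leave it
- yellow_handle (a point): handle centre of the yellow-handled screwdriver, same shape and size, in another hole of the stand; leave it
- stand: fixed light-wood block, 60 (x) x 180 (y) x 50 mm high; origin at the centre of its underside. Three holes in a row along its y axis at -60, 0 and +60 mm, 8 mm wide, 42 mm deep; which screwdriver is in which hole varies; their tops stand 148 mm above the bench, so lift one tip over the others
- demag: fixed grey demagnetiser, 140 (x) x 180 (y) x 85 mm high, origin at the centre of its underside, z up. The well is a hole in its top; a white round dial plate (80 mm across, centred at the pivot, reaching up to z = 125 mm) with dots is on its +x face, and the lever arm reaches out beyond its -y end
- well_mouth (a point): centre of the well's mouth in the housing's top face, 85 mm above the bench: 13 mm bore, 65 mm deep, its floor 20 mm above the bench. A slick brass funnel collar round it rises 8 mm above the face and is 26 mm wide inside its rim. A screwdriver standing in it shows its handle from 5 mm above the mouth up
- lever_pivot (a point): a point on the lever's hinge axis, 85 mm above the bench; the axis runs along the demagnetiser's x axis. This point lies in the same plane (across the axis) as bar_mid
- bar_mid (a point): middle of the lever's red press bar, a cylinder 18 mm thick and 70 mm long that lies along the demagnetiser's x axis, 110 mm out from the hinge axis; press it down from above
- lever (a joint): lever angle, rad: 0 at rest (arm 0.30 rad above level), growing as the bar goes down. Clicks at 0.25, 0.50 and 0.75 (the third: arm 0.45 below level, bar axis 37 mm above the bench); hard stop at 0.80. Springs back to 0 when let go. Press needed at the bar: 6 N soon after rest, 7 N past click one, 8 N past click two, easing to 3 to 5 N into each click; 5 to 9 N holds the third
- dish_mid (a point): centre of a small open glass dish, 68 mm wide and 55 mm high, standing on the bench; leave it
- weight_center (a point): centre of a brass disc weight, 38 mm across and 18 mm high, lying on the bench; leave it

How it is judged:
On the way, in this order (a step that is already met when the one before it is completed fails the run):
1. the blue screwdriver stands tip-down at the bottom of the well, let go, with the lever still up (z of blue_tip in the frame of well_mouth below -0.055 m and horizontal distance between blue_tip and well_mouth below 0.009 m and angle between blue_tip's own z axis and vertical below 0.2 rad and contact force between each of the arm, the fingers and blue_driver below 0.1 N and linear speed of blue_driver below 0.05 m/s and value of joint lever below 0.1 rad), for 0.2 s.
2. the lever is held past its second click at the third (z of blue_tip in the frame of well_mouth below -0.055 m and horizontal distance between blue_tip and well_mouth below 0.009 m and angle between blue_tip's own z axis and vertical below 0.2 rad and value of joint lever above 0.69 rad and contact force between the fingers and lever above 1.5 N), for 0.3 s.
At the end, for the whole second after the job is handed in: Through the last second the fingers press the red bar (over 1.5 N) with the lever above 0.69 rad; the blue screwdriver stands released in the well, tip 55 mm or more below the mouth, within 0.2 rad of upright; the other screwdrivers, dish and weight are within 20 mm of their starts (all of step 2 and contact force between each of the arm, the fingers and blue_driver below 0.1 N and linear speed of blue_driver below 0.05 m/s and distance of each of red_handle, yellow_handle, dish_mid, weight_center from where it was at the start of the episode below 0.02 m); the arm keeps its last pose, push and grip.
It fails at once if the lever is pressed (beyond 0.3 rad) while the blue screwdriver is not in the well (value of joint lever above 0.3 rad and not (z of blue_tip in the frame of well_mouth below -0.055 m and horizontal distance between blue_tip and well_mouth below 0.009 m and angle between blue_tip's own z axis and vertical below 0.2 rad)).
It fails at once if another screwdriver, the dish or the weight is moved by more than 30 mm (distance of any of red_handle, yellow_handle, dish_mid, weight_center from where it was at the start of the episode above 0.03 m).
It also fails if it takes over 56 s, if anything falls off the work surface, if the arm or the gripper's body presses on something with over 40 N, if the wrist force passes 120 N, or if a joint passes its speed limit or range.

## Working session

There is one attempt and no reset: what is moved stays moved. The work goes in short steps, Python scripts to look and compute and a shell command to move; the robot and the scene stay as the last step left them, time stands still between calls to the robot, and variables do not carry over. Pictures are saved under pics/ and viewed, about 8 in all and at most 12, crops included, and the job is handed in when it is done.

```bash
mkdir -p pics; python3 - <<'E'
from cell import *
import cv2,numpy as np
s=get_state();print(s['time_s'],s['ee_pos'],s['ee_rot'],s['width'])
for n in('scene','top'):
    cv2.imwrite(f'pics/{n}0.png',grab_frame(n));c=camera_info(n);print(n,c)
a=cv2.imread('pics/scene0.png');b=cv2.imread('pics/top0.png')
E
```

```text
0.0 [ 0.23779843 -0.57745358  0.23042418] [-3.08010986e+00 -6.09564250e-01  5.79668350e-04] 0.9998901594006364
scene {'fx': 486.8069417765462, 'fy': 486.8069417765462, 'cx': 278.58382189988424, 'cy': 199.28030680132227, 'R': array([[-0.84478764,  0.53504786,  0.00759167],
       [ 0.31173316,  0.50362797, -0.80571788],
       [-0.434921  , -0.67829393, -0.59225085]]), 't': array([ 0.48694617, -0.15343062,  1.32448285])}
top {'fx': 458.9292346246258, 'fy': 458.9292346246258, 'cx': 282.57072708405013, 'cy': 212.75154210565123, 'R': array([[ 1.99310499e-02, -9.99801328e-01,  2.38403520e-04],
       [-9.92157066e-01, -1.98080906e-02, -1.23417969e-01],
       [ 1.23398172e-01,  2.22331597e-03, -9.92354749e-01]]), 't': array([0.02385308, 0.63093088, 0.92410017])}
```

View pics/scene0.png

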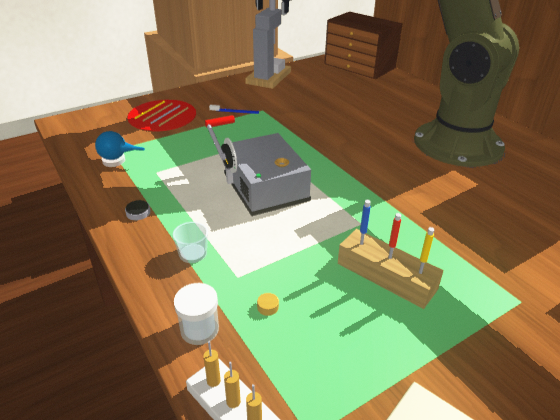

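View pics/top0.png

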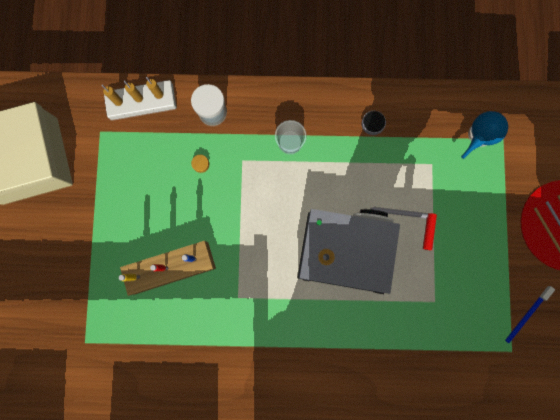

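```bash
cat > h.py <<'E'
import cv2,numpy as np
from cell import *
def ray(c,u,v):
    d=c['R'].T@np.array([(u-c['cx'])/c['fx'],(v-c['cy'])/c['fy'],1]);o=-c['R'].T@c['t'];return o,d
def fray(c,u,v):
    a=np.array([(u-c['cx'])/c['fx'],(v-c['cy'])/c['fy']]);r=np.linalg.norm(a)+1e-9
    return -c['R'].T@c['t'],c['R'].T@np.r_[a/r*np.sin(r),np.cos(r)]
def plane(od,z): o,d=od;return o+d*(z-o[2])/d[2]
def tri(a,b):
    M=np.stack([a[1],-b[1]],1);s=np.linalg.lstsq(M,b[0]-a[0],rcond=None)[0]
    p,q=a[0]+s[0]*a[1],b[0]+s[1]*b[1];return (p+q)/2,np.linalg.norm(p-q)
def blobs(im,lo,hi,box,amin=8):
    m=cv2.inRange(cv2.cvtColor(im,cv2.COLOR_BGR2HSV),np.array(lo),np.array(hi))
    k=np.zeros_like(m);x0,y0,x1,y1=box;k[y0:y1,x0:x1]=m[y0:y1,x0:x1]
    n,l,s,c=cv2.connectedComponentsWithStats(k)
    return [(s[i].tolist(),c[i].round(1).tolist()) for i in range(1,n) if s[i][4]>=amin]
E
python3 - <<'E'
from h import *
S,T=cv2.imread('pics/scene0.png'),cv2.imread('pics/top0.png');cs,ct=camera_info('scene'),camera_info('top')
print('blue',blobs(S,(108,120,50),(128,255,255),(340,190,390,250)),blobs(T,(108,120,50),(128,255,255),(170,240,210,280),3))
for nm,lo,hi in(('brass',(12,90,60),(32,255,255)),):
    print(nm,blobs(S,lo,hi,(265,150,300,175),3),blobs(T,lo,hi,(310,240,345,275),3))
print('red',blobs(S,(0,170,120),(6,255,255),(195,105,245,135)),blobs(T,(0,170,120),(6,255,255),(415,205,445,260)))
a=np.hstack([cv2.resize(T[205:300,290:450],None,fx=3,fy=3,interpolation=2),cv2.resize(T[235:300,110:220],None,fx=2.9,fy=2.9*95*3/65/2.9,interpolation=2)]) if 0 else None
t1=cv2.resize(T[200:300,295:445],(750,500)[:2],interpolation=2)
cv2.imwrite('pics/c1.png',t1)
E
```

```text
blue [([361, 207, 9, 27, 155], [364.7, 219.6])] [([186, 256, 9, 6, 36], [190.2, 258.4])]
brass [([275, 158, 14, 9, 98], [281.4, 161.8])] [([318, 249, 17, 16, 179], [326.1, 256.6])]
red [([205, 115, 30, 12, 212], [219.9, 120.5])] [([424, 214, 13, 36, 298], [429.8, 231.8])]
```

View pics/c1.png

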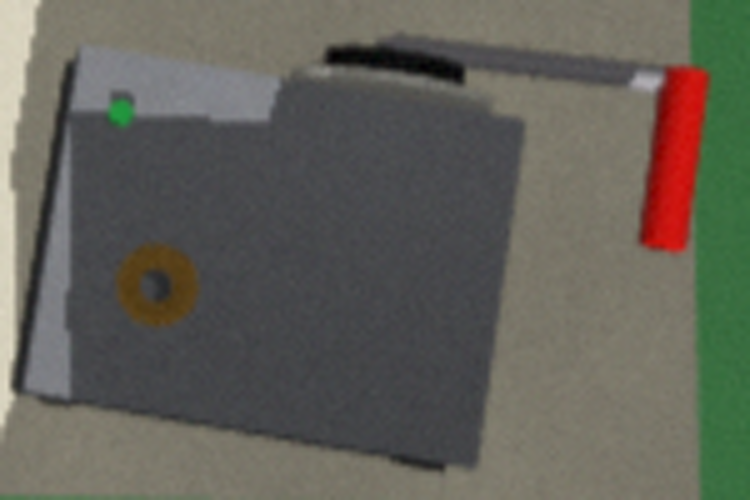

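```bash
python3 - <<'E'
from h import *
cs,ct=camera_info('scene'),camera_info('top')
p=lambda n,x:print(n,np.round(x,4))
for n,a,b in(('blue',(364.7,220),(190.2,258.4)),('well',(281.4,161.8),(326,256.8)),('bar',(219.9,120.5),(429.8,231.8))):
    x,e=tri(ray(cs,*a),ray(ct,*b));p(n,x);print(e)
p('blue scene108',plane(ray(cs,364.7,220),.108)); p('blue top138',plane(ray(ct,190.2,258.4),.134)); 
p('well top z93',plane(ray(ct,326,256.8),.093));p('well sc',plane(ray(cs,281.4,161.8),.093))
p('bar', plane(ray(ct,429.8,231.8),.1175+.004))
# bar axis direction, well side edges of housing top z=.085
im=cv2.imread('pics/top0.png');m=cv2.inRange(cv2.cvtColor(im,cv2.COLOR_BGR2HSV),(0,170,120),(6,255,255));k=np.zeros_like(m);k[205:260,415:445]=m[205:260,415:445]
r=cv2.minAreaRect(cv2.findNonZero(k));print(r)
b=cv2.boxPoints(r);P=np.array([plane(ray(ct,*q),.1175) for q in b]);p('barcorners',P)
for n,q in(('yel',(126,278)),('red',(156,268))):p(n,plane(ray(ct,*q),.14))
p('weight',plane(ray(ct,200,163),.018));p('dish',plane(ray(ct,290,137),.055))
p('edge+y',np.subtract(plane(ray(ct,295+522/5,200+122/5),.085),plane(ray(ct,295+478/5,200+465/5),.085)))
E
```

```text
blue [0.5288 0.2145 0.1013]
0.0029474165789335686
well [ 0.5383 -0.0506  0.0887]
0.0007635583270508868
bar [ 0.5888 -0.2461  0.1179]
0.0014559896556589074
blue scene108 [0.5337 0.2213 0.108 ]
blue top138 [0.5292 0.2069 0.134 ]
well top z93 [ 0.5385 -0.0504  0.093 ]
well sc [ 0.5417 -0.0446  0.093 ]
bar [ 0.5891 -0.2454  0.1215]
((429.6308288574219, 231.453857421875), (8.558396339416504, 35.97007369995117), 7.125016689300537)
barcorners [[ 0.5567 -0.2333  0.1175]
 [ 0.6255 -0.2431  0.1175]
 [ 0.6238 -0.2594  0.1175]
 [ 0.555  -0.2495  0.1175]]
yel [0.4908 0.3225 0.14  ]
red [0.5102 0.2682 0.14  ]
weight [0.7384 0.2181 0.018 ]
dish [0.7895 0.024  0.055 ]
edge+y [ 0.1352 -0.0188  0.    ]
```

```bash
A='[1,0.0317,-0.0344,0,0,0,0]'; 
python3 -m inch '[[1,0.0317,-0.0344,0,0,0,0],[1,0.0317,-0.0344,0,0,0,0],[1,0.0317,-0.0344,0,0,0,0],[1,0.0317,-0.0344,0,0,0,0],[1,0.0317,-0.0344,0,0,0,0]]'
python3 -m inch '[[1,0.0317,-0.0344,0,0,0,0],[1,0.0317,-0.0344,0,0,0,0],[1,0.0317,-0.0344,0,0,0,0],[1,0.0317,-0.0344,0,0,0,0],[1,0.0317,-0.0344,0,0,0,0]]'
python3 -m inch '[[1,0.0317,-0.0344,0,0,0,0],[1,0.0317,-0.0344,0,0,0,0],[1,0.0317,-0.0344,0,0,0,0],[1,0.0317,-0.0344,0,0,0,0],[1,0.0317,-0.0344,0,0,0,0]]'
python3 -m inch '[[1,0.0317,-0.0344,0,0,0,0],[1,0.0317,-0.0344,0,0,0,0],[1,0.0317,-0.0344,0,0,0,0],[1,0,0,0,0,0,-0.138],[1,0,0,0,0,0,-0.138]]'
python3 -m inch '[[1,0,0,0,0,0,-0.138],[1,0,0,0,0,0,-0.138],[1,0,0,0,0,0,-0.138],[1,0,0,0,0,0,-0.138],[1,0,0,0,0,0,-0.138]]'
python3 -m inch '[[1,0,0,0,0,0,-0.138],[1,0,0,0,0,0,-0.138],[1,0,0,0,0,0,-0.138],[1,0,0,0,0,0,-0.138],[1,0,0,0,0,0,0]]'
python3 - <<'E'
from h import *
s=get_state();print(s['time_s'],s['ee_pos'],s['ee_rot'],np.round(s['joint_pos'],2))
c=camera_info('wrist');im=grab_frame('wrist');print(c);cv2.imwrite('pics/w1.png',im)
E
```

```text
time_s: 0.6
ee_pos: [0.3193, -0.3565, 0.231]
ee_rot: [-3.081, -0.61, 0.0]
ft_force: [1.3, -0.4, 1.0]
width: 1.0
time_s: 1.1
ee_pos: [0.4002, -0.1373, 0.2313]
ee_rot: [3.082, 0.61, -0.0]
ft_force: [0.0, -0.9, 1.1]
width: 1.004
time_s: 1.6
ee_pos: [0.4813, 0.082, 0.2312]
ee_rot: [3.082, 0.609, -0.0]
ft_force: [0.1, -0.4, -0.2]
width: 1.003
time_s: 2.1
ee_pos: [0.5292, 0.2143, 0.2305]
ee_rot: [-2.963, -1.041, 0.002]
ft_force: [-0.6, -1.2, -0.3]
width: 1.0
time_s: 2.6
ee_pos: [0.5296, 0.2117, 0.2309]
ee_rot: [-2.44, -1.978, 0.001]
ft_force: [0.5, -0.0, 0.8]
width: 1.003
time_s: 3.1
ee_pos: [0.5297, 0.2116, 0.2307]
ee_rot: [-1.813, -2.564, 0.001]
ft_force: [-0.4, 0.1, -0.5]
width: 0.999
3.1 [0.5296878  0.21160359 0.23073724] [-1.81337629e+00 -2.56419907e+00  1.10449444e-03] [ 0.16  0.55 -0.94  1.64  0.47  1.2  -0.55]
{'fx': 325.19226210127806, 'fy': 325.19226210127806, 'cx': 279.60576536430136, 'cy': 209.89983002688697, 'R': array([[ 0.94294631,  0.3329407 , -0.00165526],
       [ 0.31809365, -0.89940633,  0.29980774],
       [ 0.09832945, -0.28322914, -0.95399821]]), 't': array([-0.56922081, -0.01705063,  0.3861894 ])}
```

View pics/w1.png

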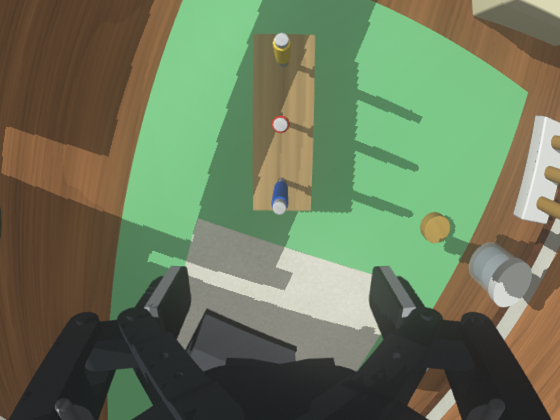

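```bash
python3 - <<'E'
from h import *
c=camera_info('wrist')
for q in((279,208),(280,124),(281,40)):print(np.round(plane(fray(c,*q),.148),4))
print(plane(fray(c,280,191),.115))
from scipy.spatial.transform import Rotation as R
s=get_state();M=R.from_rotvec(s['ee_rot']).as_matrix();print(M.round(3))
t=plane(fray(c,279,208),.148);print('tool shift',M.T@(np.r_[t[:2],.096]-s['ee_pos']))
E
```

```text
[0.5265 0.2182 0.148 ]
[0.5074 0.2752 0.148 ]
[0.4887 0.331  0.148 ]
[0.52574201 0.22253438 0.115     ]
[[-0.329  0.944 -0.001]
 [ 0.944  0.329  0.   ]
 [ 0.    -0.001 -1.   ]]
tool shift [ 0.00707839 -0.00075669  0.13482541]
```

```bash

python3 -m inch '[[1,0.006,-0.001,0.025,0,0,0],[1,0,0,0.03,0,0,0],[1,0,0,0.03,0,0,0],[1,0,0,0.03,0,0,0],[1,0,0,0.02,0,0,0]]'
python3 -m inch '[[-1,0,0,0,0,0,0],[-1,0,0,0,0,0,0],[-1,0,0,0,0,0,0],[-1,0,0,0,0,0,0],[-1,0,0,0,0,0,0]]' 40
python3 -m inch '[[-1,0,0,0,0,0,0],[-1,0,0,0,0,0,0],[-1,0,0,0,0,0,0],[-1,0,0,0,0,0,0],[-1,0,0,0,0,0,0]]'
```

```text
time_s: 3.65
ee_pos: [0.5261, 0.2166, 0.0942]
ee_rot: [-1.822, -2.559, 0.003]
ft_force: [-0.4, -0.4, 0.4]
width: 1.002
time_s: 4.15
ee_pos: [0.5273, 0.2176, 0.0972]
ee_rot: [1.816, 2.562, 0.002]
ft_force: [2.7, -0.1, 2.8]
width: 0.145
time_s: 4.65
ee_pos: [0.5279, 0.2177, 0.0971]
ee_rot: [1.816, 2.562, 0.003]
ft_force: [3.3, -0.4, 6.5]
width: 0.141
```

```bash

python3 -m inch '[[-1,0,0,-0.02,0,0,0],[-1,0,0,-0.03,0,0,0],[-1,0,0,-0.03,0,0,0],[-1,0,0,-0.03,0,0,0],[-1,0,0,-0.03,0,0,0]]'
python3 -m inch '[[-1,-0.0428,-0.0131,0,0,0,0],[-1,-0.0428,-0.0131,0,0,0,0],[-1,-0.0428,-0.0131,0,0,0,0],[-1,-0.0428,-0.0131,0,0,0,0],[-1,-0.0428,-0.0131,0,0,0,0]]'
python3 -m inch '[[-1,-0.0428,-0.0131,0,0,0,0],[-1,0,0,0,0,0,0],[-1,0,0,0,0,0,0],[-1,0,0,0,0,0,0]]'
python3 - <<'E'
from h import *
s=get_state();print(s['ee_pos'],s['ee_rot'],s['width'])
for n in('scene','top','wrist'):cv2.imwrite(f'pics/{n}2.png',grab_frame(n))
a=cv2.imread('pics/scene2.png')[40:220,180:380];b=cv2.imread('pics/wrist2.png')
a=cv2.resize(a,(400,360),interpolation=2);b=cv2.resize(b,(400,300));v=np.vstack([a,])
o=np.zeros((360,800,3),np.uint8);o[:,:400]=a;o[:300,400:]=b;cv2.imwrite('pics/m2.png',o)
E
```

```text
time_s: 5.15
ee_pos: [0.5258, 0.217, 0.2369]
ee_rot: [-1.815, -2.563, 0.003]
ft_force: [0.4, -0.2, -1.4]
width: 0.139
time_s: 5.65
ee_pos: [0.5349, -0.0081, 0.2358]
ee_rot: [-1.815, -2.563, 0.002]
ft_force: [0.3, 0.2, -0.4]
width: 0.141
time_s: 6.05
ee_pos: [0.5373, -0.0496, 0.2362]
ee_rot: [-1.813, -2.564, -0.0]
ft_force: [0.2, 0.8, -0.4]
width: 0.138
[ 0.53732666 -0.04958136  0.23620042] [-1.81339496e+00 -2.56396464e+00 -4.91907693e-04] 0.13766908616503168
```

View pics/m2.png

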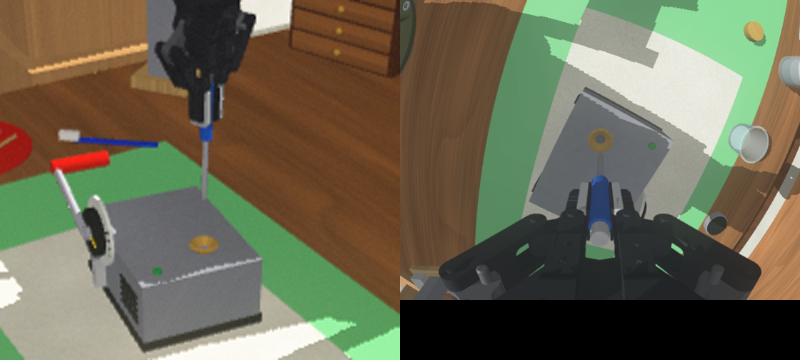

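```bash
python3 - <<'E'
from h import *
c=camera_info('wrist');cs=camera_info('scene');W=cv2.imread('pics/wrist2.png');S=cv2.imread('pics/scene2.png')
print(blobs(W,(12,80,50),(32,255,255),(255,170,310,225),10), blobs(S,(12,90,60),(32,255,255),(265,150,300,175),10))
print('well wrist',plane(fray(c,280,197),.093))
print('tip scene',plane(ray(cs,282.3,138.5),.147),'well sc',plane(ray(cs,281.4,161.8),.090))
o=np.zeros((400,800,3),np.uint8);o[:,:400]=cv2.resize(W[165:265,230:330],(400,400),interpolation=2);o[:,400:]=cv2.resize(S[90:180,238:328],(400,400),interpolation=2)
cv2.imwrite('pics/m3.png',o)
E
```

```text
[([263, 180, 35, 33, 745], [280.0, 196.3])] [([275, 158, 14, 9, 98], [281.4, 161.8])]
well wrist [ 0.53803128 -0.05028844  0.093     ]
tip scene [ 0.5368626  -0.04972641  0.147     ] well sc [ 0.5391205  -0.04859205  0.09      ]
```

View pics/m3.png

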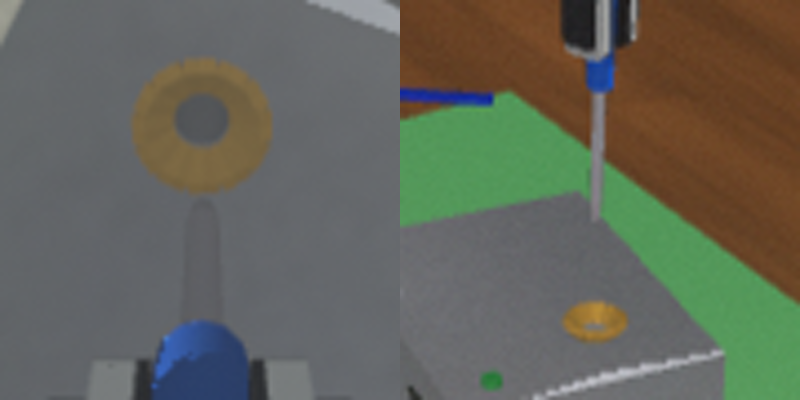

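```bash

python3 -m inch '[[-1,-0.001,0.001,0.03,0,0,0],[-1,0,0,0.02,0,0,0],[-1,0,0,0.015,0,0,0],[-1,0,0,0.015,0,0,0],[-1,0,0,0,0,0,0]]'
python3 -m inch '[[-1,0,0,0.015,0,0,0],[-1,0,0,0.015,0,0,0],[-1,0,0,0.01,0,0,0],[-1,0,0,0,0,0,0],[-1,0,0,0,0,0,0]]'
```

```text
time_s: 6.7
ee_pos: [0.538, -0.0507, 0.1547]
ee_rot: [-1.812, -2.563, 0.002]
ft_force: [-1.4, -0.3, -0.9]
width: 0.138
time_s: 7.2
ee_pos: [0.5391, -0.0515, 0.1162]
ee_rot: [-1.816, -2.563, -0.0]
ft_force: [0.2, -0.2, -0.4]
width: 0.139
```

```bash

python3 -m inch '[[-1,0,0,0.005,0,0,0],[-1,0,0,0,0,0,0],[0.2,0,0,0,0,0,0],[0.2,0,0,0,0,0,0],[0.2,0,0,0,0,0,0]]'
python3 -m inch '[[0.2,0,0,0,0,0,0],[0.2,0,0,0,0,0,0],[0.2,0,0,-0.02,0,0,0],[0.2,0,0,-0.03,0,0,0],[0.2,0,0,-0.03,0,0,0]]'
python3 -m inch '[[0.2,0,0,-0.03,0,0,0],[0.2,0,0,0,0,0,0],[0.2,0,0,0,0,0,0]]'
python3 - <<'E'
from h import *
W=grab_frame('wrist');S=grab_frame('scene');cs=camera_info('scene')
b=blobs(S,(108,120,50),(128,255,255),(250,90,310,180));print(b)
o=np.zeros((400,800,3),np.uint8);o[:,:400]=cv2.resize(W[120:320,180:380],(400,400));o[:,400:]=cv2.resize(S[80:220,200:340],(400,400),interpolation=2)
cv2.imwrite('pics/m4.png',o)
for z in(.12,.15,.18):print(plane(ray(cs,*b[0][1]),z))
E
```

```text
time_s: 7.7
ee_pos: [0.5393, -0.0516, 0.1115]
ee_rot: [1.816, 2.563, 0.0]
ft_force: [0.4, -0.5, -0.8]
width: 0.595
time_s: 8.2
ee_pos: [0.5388, -0.0515, 0.192]
ee_rot: [-1.815, -2.563, 0.0]
ft_force: [-0.1, 0.4, 0.9]
width: 0.598
time_s: 8.5
ee_pos: [0.5393, -0.0517, 0.2217]
ee_rot: [1.816, 2.562, 0.0]
ft_force: [0.4, -0.6, -0.1]
width: 0.601
[([250, 111, 9, 3, 21], [254.3, 111.7]), ([281, 140, 8, 24, 130], [284.2, 151.3])]
[ 0.49670781 -0.23940632  0.12      ]
[ 0.52678744 -0.18609144  0.15      ]
[ 0.55686706 -0.13277657  0.18      ]
```

View pics/m4.png

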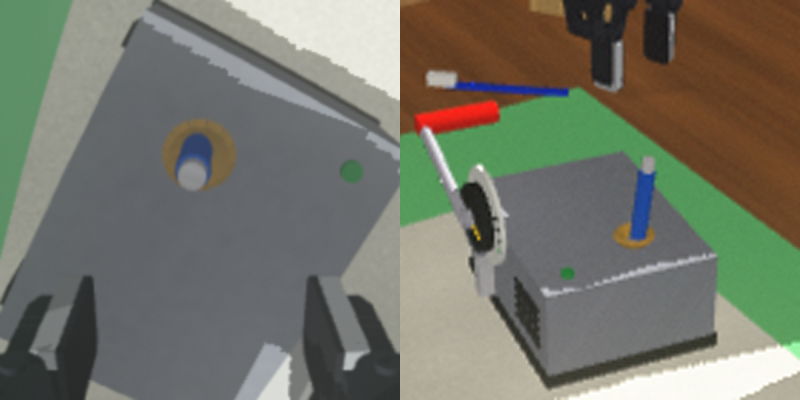

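```bash

python3 -m inch '[[-1,-0.0404,-0.0033,0,0,0,0],[-1,-0.0404,-0.0033,0,0,0,0],[-1,-0.0404,-0.0033,0,0,0,0],[-1,-0.0404,-0.0033,0,0,0,0],[-1,-0.0404,-0.0033,0,0,0,0]]'
python3 -m inch '[[-1,0,0,0.03,0,0,0],[-1,0,0,0.03,0,0,0],[-1,0,0,0.02,0,0,0],[-1,0,0,0,0,0,0],[-1,0,0,0,0,0,0]]'
python3 - <<'E'
from h import *
s=get_state();print(s['ee_pos'],s['ft_force'],s['width'])
S=grab_frame('scene');T=grab_frame('top');o=np.zeros((400,800,3),np.uint8);o[:,:400]=cv2.resize(S[50:190,170:310],(400,400),interpolation=2);o[:,400:]=cv2.resize(T[170:290,350:470],(400,400),interpolation=2)
cv2.imwrite('pics/m5.png',o)
E
```

```text
time_s: 9.1
ee_pos: [0.5902, -0.2494, 0.2198]
ee_rot: [-1.815, -2.562, 0.001]
ft_force: [0.9, 0.5, 0.1]
width: 0.002
time_s: 9.6
ee_pos: [0.5903, -0.2474, 0.1408]
ee_rot: [-1.815, -2.562, -0.0]
ft_force: [0.2, 0.1, 0.3]
width: -0.001
[ 0.59031711 -0.2473856   0.14075751] [0.18586857 0.08937715 0.31042208] -0.0013586346370094847
```

View pics/m5.png

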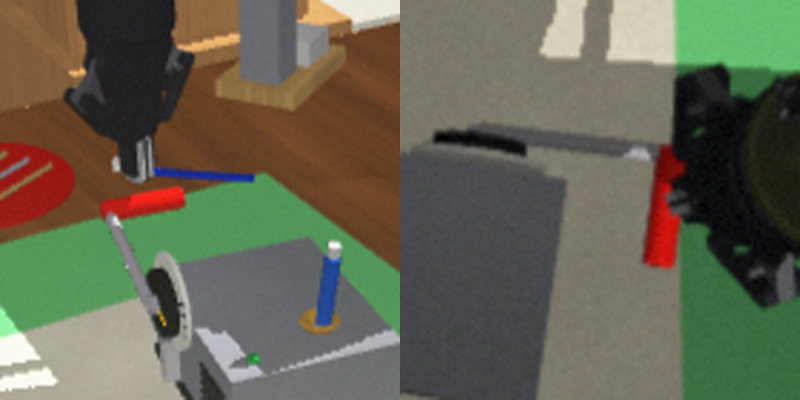

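```bash

python3 -m inch '[[-1,0,0,0.012,0,0,0],[-1,0,0,0.01,0,0,0],[-1,0,0,0.01,0,0,0],[-1,0,0,0.01,0,0,0],[-1,0,0,0,0,0,0]]'
python3 -m inch '[[-1,0,0,0.01,0,0,0],[-1,0,0,0.01,0,0,0],[-1,0,0,0.01,0,0,0],[-1,0,0,0,0,0,0]]'
```

```text
time_s: 10.2
ee_pos: [0.5902, -0.2488, 0.0982]
ee_rot: [1.817, 2.562, -0.002]
ft_force: [-0.3, -3.1, 5.7]
width: 0.003
time_s: 10.6
ee_pos: [0.5909, -0.2475, 0.069]
ee_rot: [1.816, 2.563, 0.001]
ft_force: [0.0, -2.6, 5.2]
width: 0.005
```

```bash

python3 -m inch '[[-1,0.002,0,0.008,0,0,0],[-1,0.002,0,0.008,0,0,0],[-1,0.001,0,0.007,0,0,0],[-1,0,0,0,0,0,0],[-1,0,0,0,0,0,0]]'
```

```text
time_s: 11.1
ee_pos: [0.5912, -0.2421, 0.048]
ee_rot: [1.813, 2.561, 0.005]
ft_force: [3.0, -0.7, 7.3]
width: -0.001
```

```bash

python3 -m inch '[[-1,0,0,0.003,0,0,0],[-1,0,0,0,0,0,0],[-1,0,0,0,0,0,0],[-1,0,0,0,0,0,0],[-1,0,0,0,0,0,0]]'
python3 - <<'E'
from h import *
s=get_state();print(s['time_s'],s['ee_pos'],s['ft_force'])
S=grab_frame('scene');cv2.imwrite('pics/m6.png',cv2.resize(S[60:320,170:460],(725,600),interpolation=2))
E
```

```text
time_s: 11.6
ee_pos: [0.5914, -0.2412, 0.0454]
ee_rot: [1.813, 2.562, 0.006]
ft_force: [3.1, 2.0, 7.9]
width: 0.001
11.6 [ 0.59140554 -0.24119339  0.04536993] [3.1419049  2.04382858 7.89850268]
```

View pics/m6.png

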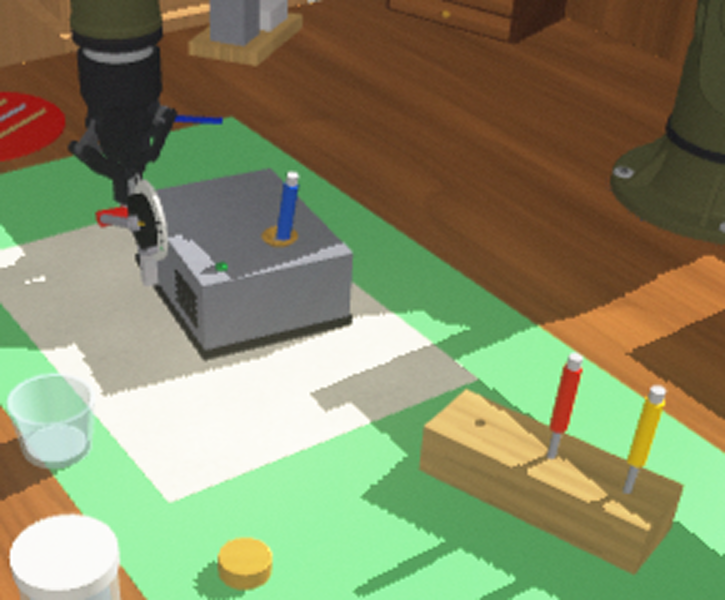

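```bash
python3 -c "
from cell import *
print(hand_in())"
```

```text
the job is handed in; nothing more can be done
None
```

I took the blue screwdriver out of the stand, lowered it tip-down into the well and let go. I then pressed the lever down to its third click with the closed fingers and handed in while holding it there, at about 11.7 s of the 56 s allowed. `hand_in()` gives no verdict, so whether it passed is not confirmed.

- **Lever:** at the last reading the fingertips were at z = 45 mm. By the geometry that puts the lever at about 0.76 rad, just past the third click at 0.75. I did not read the joint directly. The upward force on the tool was about 7.9 N, inside the 5 to 9 N range. The side forces were 2 to 3 N.
- **Blue screwdriver:** in the last picture it stands released in the well with its handle down at the collar. It leans slightly in the 13 mm bore. I didn't measure the lean, but the bore's clearance keeps it to about 0.1 rad.
- **Other objects:** the red and yellow screwdrivers, the dish and the weight look undisturbed in the last picture. I checked them by eye only.
- **Disagreement between measurements:** the first estimates of the blue handle's position differed by up to about 15 mm between views. I used the close wrist view, which fitted the 60 mm hole spacing. The well and bar positions agreed between views to about 1.5 mm.

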